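# Find the high spot of an eccentric shaft with a plunger indicator

### The arm

A 6-joint arm with a two-finger parallel gripper is mounted at the origin on a cart in front of the work surface, level with it; the furniture and walls round the work are solid. World frame = base frame: x ahead of the robot, y to its left, z up, the work surface at z = 0. Lengths are in m, angles in rad, forces in N, time in s.
With the tool pointing down it reaches from about 0.35 to 0.725 m from the base axis. Payload 4.3 kg.
Tool frame: the origin (TCP) lies midway between the tips of the shut fingers; the grasp point (between the pads) lies 19 mm behind it (bot.tcp_to_grasp is the distance from the TCP to the grasp point, in m); z points along the fingers, y is the line along which they close (so a half turn about z gives the same grasp; the last joint's range is limited). The gripper opens to 85 mm and grips with 20 to 120 N. Pads are 22 mm wide; open, the fingers measure 114 mm over their backs; the gripper's body (76 mm by 85 mm) begins 54 mm behind the grasp point. The pads swing forward as they close: fully open they stand 13 mm farther back than shut.
Start: joints at [-1.333, 0.377, 0.081, 1.274, 0, 1.46], TCP at [0.196, -0.541, 0.231] pointing down, gripper open.
Joint ranges: [-2.72, 2.72], [-0.84, 1.66], [-1.02, 1.22], [-1.77, 2.12], [-1.37, 1.28], [-3.14, 3.14]. Speed limits (rad/s): [2.57, 2.57, 3.14, 3.14, 3.14, 3.14].

### API

Orientations are given as a unit quaternion [w, x, y, z].
In Python, from station import bot gives the robot as it stands.
- The arm moves only by the shell command python3 -m creep 'ROWS' [FORCE]. ROWS is text: rows parted by semicolons, each of 7 numbers parted by spaces: the closure, from 0 (fully open) to 1 (shut), then the shift along the tool's x, y, z in cm, then the turn, a rotation vector about the tool's x, y, z in rad. In form: hand dx dy dz ax ay az; .... A call has 1 to 10 rows; each row is the pose to reach, as a shift and turn from the pose commanded when the call began, along the tool's axes at that moment; what a row does not reach only later rows make up. A row lasts 1/10 s, in which the tool goes at most 50 mm and 8.59 degrees, less where a joint would pass 70% of its speed; a pose out of reach is approached as far as the arm can. A call with a gripper value outside its range is refused whole. The fingers move at their own pace and stop on an object; FORCE is the grip in N (left out, the last holds). Time passes only in rows, so rows that repeat a pose let the fingers close. It gives the time, the measured TCP pose, the force, the opening and the grip force at its end, in the units of the state.
- bot.get_obs(): the state, without advancing time (a new reading comes with each control period).
- bot.get_image(name): name is "scene" or "top" or "wrist"; returns the picture (480x640x3 uint8, red, green, blue); there is no depth.
- bot.calibration(name): a dict with "camera_matrix" (3x3 intrinsics, pixels), "camera_from_world" (4x4, takes a point from world to camera coordinates); the wrist camera has in their place "hand_eye" (4x4, takes a point from camera to tool coordinates, whose origin is the TCP and whose axes are the flange's). Camera axes: x right, y up, looking along -z (the intrinsics and any distortion apply to the point x, -y, -z); pixel columns grow to the right and rows downward; lengths in m; the calibration is good to about 2 mm. A picture is of the moment at which its call begins: read the wrist's pose just before it. calibration takes no time and is no camera call.
- bot.sign_off(): hands the job in; it is judged then, once.
Trained networks look in the newest picture that a camera, given by its name, has taken for a name from the list of things; names that differ only in an ending like _2 or _b are one class to them, and where a whole thing is asked for, a point or a joint stands for the part that bears it (a point fixed in the world has none). Each returns a list of dicts, best first, with "score" (0 to 1); they miss things now and then, are a little off and sometimes report something else, mostly with a low value. They report only what shows in the picture. A call takes as long as a camera call.
- bot.spot_in(camera, label): "centre" ([x, y, z] in m, in the coordinates of the camera as it stood for that picture, good to about 4 mm: the middle of the surface that is visible of it).
The state is a dict: "time": time; "joints": joint angles; "qvel": joint speeds; "joint_efforts": joint torques, N m; "position": TCP position; "orientation": TCP orientation; "force": force on the tool from outside, world axes, zero at the start; "torque": the same for the moment, N m; "gripper_width": finger opening in m; "gripper_force": force on a finger pad.
Only numpy, scipy, OpenCV 4.12 (cv2) and the standard library are available. Lean on these libraries where they do the work, as an engineer would, in place of code of your own. Each camera call takes 0.05 s, during which the arm holds its last target. There are 200 camera calls.

### The job

Check this shaft for runout in its V-blocks: press the indicator head down by its red knob until the pointer stands about straight down, so the plunger is at mid-travel on the brass collar. Then, with the plunger riding on the collar, push the star wheel gently round by its spokes, watching the dial: take the collar past its lowest spot (the smallest reading), and in the end leave the shaft at rest in its V-blocks with the collar's highest spot (the biggest dial reading) under the plunger. Never run the plunger to the end of its travel, keep the shaft down in the V-blocks, and leave the bottle, the jar and the tape roll alone.

Things in the scene. Friction and masses are not known exactly. Their poses are not given: they have to be found in the camera images.
- stand: Fixed grey stand: plate 190 x 150 x 12 mm, two dark 90 degree V-blocks (45 mm either side of the origin along y, 24 mm wide, tops at z 80 mm), behind them a steel post (diameter 16 mm, local x +80 mm, top z 195 mm). Origin on the bench under the middle of the shaft, z up, y along the shaft, -x towards the robot; yaw within 0.3 rad. Shaft axis at local x 0, z 75 mm.
- shaft: Loose steel shaft, diameter 24 mm, 205 mm long, about 1 kg, lying in the V-blocks along its own y. Origin on its axis midway between the V-blocks; own z points to the red-balled spoke. Turning the top of the wheel to stand +x is a positive turn about y. Friction holds it where it is left. More than 15 N from the robot is too much.
- collar_mid (a point): On the shaft axis, in the middle of the brass collar (diameter 44 mm, 24 mm wide) that is fixed on the shaft 5 mm off-centre, its high side at an unknown angle to the spokes. As the shaft turns, the collar's top passes from 92 mm (lowest) to 102 mm (highest) above the bench.
- wheel_hub (a point): Centre of the star handwheel, at shaft-local y +100 mm, outside the V-blocks and the plate. Five 9 mm spokes 72 degrees apart, each with a 16 mm ball centred 55 mm from the axis. Hub diameter 34 mm, 20 mm long. Closed fingertips put down between upper spokes can push one sideways: 1 to 2 N at the ball turns the shaft. Pressing down on the overhanging wheel by about 10 N tips the shaft.
- red_ball (a point): Centre of the one red spoke ball (the others are black), 55 mm from the axis; it points up at the start.
- head (a joint): Travel of the indicator head (blue arm with dial, on the post) downward, m: 0 at the top to 0.045. Slides stiffly and stays where it is left: about 5 N moves it down, 7 N with the plunger at mid-travel. Starts between 0 and 0.010, plunger clear of the collar; at 0 the free plunger tip is 118 mm above the bench.
- press_knob (a point): Middle of the flat top of the red press knob (diameter 30 mm) on the head, at stand-local x +40 mm, y 0; 196 mm above the bench when joint head is 0, going down with the head. Press straight down with closed fingertips.
- pointer (a joint): Angle of the red pointer on the white dial (diameter 60 mm, facing the robot, tilted up), rad. 0 = up, plunger fully out; grows clockwise as the robot sees it, 0.25 rad for each mm the plunger is pushed in, one graduation a mm; 3.0 = mid-travel (12 mm), pointing down; 6.0 = end of travel (24 mm). Higher collar = bigger reading.
- plunger: Sprung plunger under the head, 6 mm stem with a 10 mm ball tip over the shaft axis at stand-local x 0, y 0. Origin at the lowest point of the tip, z up. Spring 1 N when out, 2.4 N at mid-travel, 3.8 N at the end.
- oil_bottle: Bystander: brown bottle with green cap, 48 mm across, 80 mm tall, on the bench to the right of the stand (origin under its middle).
- flux_jar: Bystander: glass jar with black cap, 45 mm across, 105 mm tall, on the bench behind the wheel (origin under its middle).
- tape_roll: Bystander: black tape roll, 68 mm across, 18 mm tall, lying on the bench in front of the stand (origin under its middle).

How it is judged:
By the outcome, as a careful person would: the job done as asked, in the order asked, and still so for the second after the job is handed in, with the robot touching nothing.
It also fails if it takes over 69 s, if anything falls off the work surface, if the arm or the gripper's body presses on something with over 40 N, if the wrist force passes 120 N, or if a joint passes its speed limit or range.

## Working session

There is one attempt and no reset: what is moved stays moved. The work goes in short steps, Python scripts to look and compute and a shell command to move; the robot and the scene stay as the last step left them, time stands still between calls to the robot, and variables do not carry over. Pictures are saved under pics/ and viewed, at most 10 in all, crops included, and the job is handed in when it is done.

```bash
mkdir -p pics; ls; cat > h.py <<'E'
import numpy as np,cv2
from station import bot
from scipy.spatial.transform import Rotation as R
def snap(n,f=None,crop=None,s=1):
    im=bot.get_image(n)
    if f:
        o=im if crop is None else im[crop[1]:crop[3],crop[0]:crop[2]]
        cv2.imwrite('pics/'+f,cv2.cvtColor(cv2.resize(o,None,fx=s,fy=s,interpolation=cv2.INTER_CUBIC),cv2.COLOR_RGB2BGR))
    return im
def toW(n,c):
    T=np.array(bot.calibration(n)["camera_from_world"])
    return (np.linalg.inv(T)@np.append(c,1))[:3]
def proj(n,p):
    k=bot.calibration(n);c=(np.array(k["camera_from_world"])@np.append(p,1))[:3]
    q=np.array(k["camera_matrix"])@np.array([c[0],-c[1],-c[2]]);return q[:2]/q[2]
def totool(p):
    o=bot.get_obs();q=o["orientation"];r=R.from_quat([q[1],q[2],q[3],q[0]])
    return 100*r.inv().apply(np.array(p)-o["position"])
E
python3 - <<'E'
from h import *
o=bot.get_obs();print(o)
for n in("scene","top"):
    snap(n,n+"0.png")
    for l in("stand","press_knob","red_ball","wheel_hub","plunger","oil_bottle","flux_jar","tape_roll","collar_mid","shaft","head","pointer"):
        r=bot.spot_in(n,l)
        print(n,l,[(np.round(toW(n,x["centre"]),3).tolist(),round(x["score"],2)) for x in r[:2]])
print([k for k in bot.calibration("scene")])
E
```

```text
pics
{'time': 0.0, 'joints': array([-1.33329722e+00,  3.78118011e-01,  7.96437194e-02,  1.27441962e+00,
       -3.04561607e-05,  1.46052440e+00]), 'qvel': array([-0.00030288, -0.00033269,  0.00074634, -0.00084626,  0.0002813 ,
        0.00050158]), 'joint_efforts': array([-1.28976775e-03, -4.63597298e+01,  2.69879919e+01,  2.08195421e-02,
       -1.14702088e-04,  6.58368453e-07]), 'position': array([ 0.19581765, -0.5399284 ,  0.23033643]), 'orientation': array([-1.04570344e-03,  9.84919423e-01,  1.73010490e-01, -8.18697591e-05]), 'force': array([ 0.01536335, -0.23409772, -0.55378681]), 'torque': array([0.07425899, 0.0241963 , 0.05758286]), 'gripper_force': 0.0, 'gripper_width': 0.08561392871874011}
scene stand [([0.526, 0.038, 0.042], 0.77), ([0.534, 0.115, 0.085], 0.23)]
scene press_knob [([0.552, 0.042, 0.169], 0.89)]
scene red_ball [([0.538, 0.114, 0.086], 0.97)]
scene wheel_hub [([0.539, 0.113, 0.084], 0.56)]
scene plunger []
scene oil_bottle [([0.507, -0.096, 0.057], 0.97), ([0.538, 0.111, 0.091], 0.3)]
scene flux_jar [([0.668, 0.136, 0.064], 0.76)]
scene tape_roll [([0.398, 0.03, 0.02], 0.96)]
scene collar_mid [([0.535, 0.117, 0.085], 0.77)]
scene shaft [([0.537, 0.112, 0.082], 0.77), ([0.509, -0.096, 0.057], 0.4)]
scene head [([0.549, 0.04, 0.17], 0.87)]
scene pointer [([0.535, 0.112, 0.082], 0.58)]
top stand [([0.56, 0.033, 0.012], 0.85)]
top press_knob [([0.536, 0.026, 0.179], 0.74)]
top red_ball [([0.538, 0.091, 0.089], 0.67)]
top wheel_hub [([0.536, 0.09, 0.08], 0.61)]
top plunger []
top oil_bottle [([0.524, -0.103, 0.078], 0.59)]
top flux_jar [([0.67, 0.122, 0.106], 0.58)]
top tape_roll [([0.398, 0.019, 0.016], 0.69)]
top collar_mid [([0.537, 0.087, 0.087], 0.8)]
top shaft [([0.538, 0.088, 0.087], 0.59)]
top head [([0.538, 0.027, 0.183], 0.95)]
top pointer [([0.56, 0.03, 0.011], 0.74)]
['camera_matrix', 'camera_from_world']
```

View pics/scene0.png

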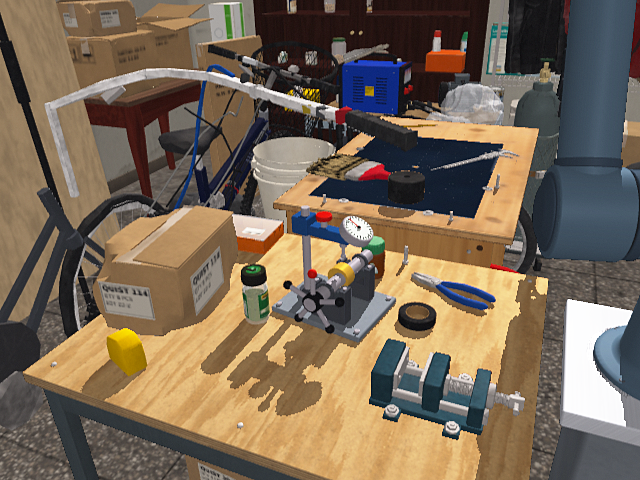

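View pics/top0.png

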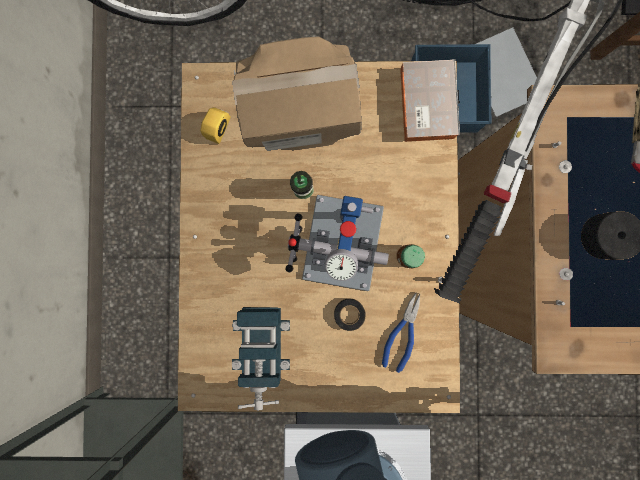

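The scene view shows the stand with the knob at (324,216), the red ball at (312,273) and the dial at (357,230). In the top view the knob is at (348,229), the ball at (293,243) and the dial at (341,266). I'll triangulate the red blobs from both views.

```bash
cat >> h.py <<'E'
def red(im,box):
    x0,y0,x1,y1=box;c=im[y0:y1,x0:x1].astype(int)
    m=(c[...,0]>130)&(c[...,1]<75)&(c[...,2]<75)
    v,u=np.nonzero(m);return np.array([u.mean()+x0,v.mean()+y0]),len(u)
def ray(n,p):
    k=bot.calibration(n);K=np.array(k["camera_matrix"]);T=np.linalg.inv(np.array(k["camera_from_world"]))
    d=np.linalg.solve(K,[p[0],p[1],1]);d=T[:3,:3]@np.array([d[0],-d[1],-d[2]]);return T[:3,3],d/np.linalg.norm(d)
def tri(*rs):
    A=sum(np.eye(3)-np.outer(d,d) for c,d in rs);b=sum((np.eye(3)-np.outer(d,d))@c for c,d in rs)
    return np.linalg.solve(A,b)
def atz(n,p,z):
    c,d=ray(n,p);return c+d*(z-c[2])/d[2]
E
python3 - <<'E'
from h import *
s=snap("scene");t=snap("top")
a,na=red(s,(314,207,334,222));b,nb=red(t,(336,218,362,240))
print("knob",a,na,b,nb,tri(ray("scene",a),ray("top",b)), atz("top",b,.193))
a,na=red(s,(305,266,320,279));b,nb=red(t,(284,235,302,250))
print("ball",a,na,b,nb,tri(ray("scene",a),ray("top",b)),atz("top",b,.131))
for n in("scene","top"):print(n,np.linalg.inv(bot.calibration(n)["camera_from_world"])[:3,3])
# plate corners in top -> yaw
for p in[(316,195),(383,208),(372,290),(303,277)]:print(atz("top",p,.012))
print(proj("top",[.55,.03,.19]),proj("scene",[.55,.03,.19]))
E
```

```text
knob [323.44444444 216.1503268 ] 153 [347.81578947 228.55263158] 190 [0.57536564 0.02655351 0.18416291] [0.57491617 0.0269708  0.193     ]
ball [311.77777778 273.23809524] 63 [292.6 242. ] 35 [0.55316724 0.13103348 0.12861734] [0.55266339 0.13066113 0.131     ]
scene [0.2335559  0.82372718 0.57740637]
top [0.52805913 0.06272526 1.0001261 ]
[0.65937501 0.08867261 0.012     ]
[ 0.63043562 -0.05817167  0.012     ]
[ 0.45136694 -0.03335618  0.012     ]
[0.47950438 0.11704915 0.012     ]
[346.08371174 242.521939  ] [335.94190335 215.93846252]
```

```bash
python3 - <<'E'
from h import *
print(np.round(bot.calibration("wrist")["hand_eye"],3), np.round(totool([.5755,.0265,.26]),2))
E
python3 -m creep '1 54.9 -40.4 -3 0 0 -2.63; 1 54.9 -40.4 -3 0 0 -2.63; 1 54.9 -40.4 -3 0 0 -2.63; 1 54.9 -40.4 -3 0 0 -2.63; 1 54.9 -40.4 -3 0 0 -2.63; 1 54.9 -40.4 -3 0 0 -2.63; 1 54.9 -40.4 -3 0 0 -2.63; 1 54.9 -40.4 -3 0 0 -2.63; 1 54.9 -40.4 -3 0 0 -2.63; 1 54.9 -40.4 -3 0 0 -2.63'
python3 - <<'E'
from h import *
o=bot.get_obs();q=o["orientation"];X=R.from_quat([q[1],q[2],q[3],q[0]]).as_matrix()
print(np.round(X,3),np.round(o["joints"],2),totool([.5755,.0265,.26]))
E
```

```text
[[ 0.001  0.963  0.271  0.069]
 [ 1.    -0.001 -0.001 -0.   ]
 [-0.     0.271 -0.963 -0.143]
 [ 0.     0.     0.     1.   ]] [ 55.01 -40.38  -2.87]
time: 2.4
position: [0.4742, -0.1233, 0.2537]
orientation: [0.0, 0.6, 0.8, 0.0]
force: [1.4, -1.4, -0.3]
gripper_width: -0.0001
gripper_force: 0.0
[[-0.279  0.96   0.001]
 [ 0.96   0.279 -0.001]
 [-0.001  0.001 -1.   ]] [-0.38  0.2  -0.11  1.27 -0.    0.9 ] [11.55185696 13.91222317 -0.63196302]
```

```bash

python3 -m creep '1 11.5 13.9 -0.6 0 0 -1.12; 1 11.5 13.9 -0.6 0 0 -1.12; 1 11.5 13.9 -0.6 0 0 -1.12; 1 11.5 13.9 -0.6 0 0 -1.12; 1 11.5 13.9 -0.6 0 0 -1.12; 1 11.5 13.9 -0.6 0 0 -1.12; 1 11.5 13.9 -0.6 0 0 -1.12; 1 11.5 13.9 -0.6 0 0 -1.12; 1 11.5 13.9 -0.6 0 0 -1.12; 1 11.5 13.9 -0.6 0 0 -1.12'
python3 - <<'E'
from h import *
o=bot.get_obs();q=o["orientation"];X=R.from_quat([q[1],q[2],q[3],q[0]]).as_matrix()
print(np.round(X,3),np.round(o["joints"],2),totool([.5755,.0265,.19]),o["qvel"])
snap("wrist","w1.png")
k=bot.calibration("wrist");H=np.array(k["hand_eye"])
for l in("press_knob","red_ball","wheel_hub"):
    for r in bot.spot_in("wrist",l)[:1]:
        t=(H@np.append(r["centre"],1))[:3];print(l,r["score"],X@t+o["position"])
E
```

```text
time: 3.4
position: [0.5755, 0.0235, 0.2593]
orientation: [0.0, 0.088, 0.996, -0.0]
force: [-0.6, 0.5, 0.2]
gripper_width: -0.0003
gripper_force: 0.0
[[-0.985  0.174  0.   ]
 [ 0.174  0.985 -0.   ]
 [-0.    -0.    -1.   ]] [-0.07  0.38  0.15  1.35 -0.    0.11] [0.05749216 0.29954223 6.92894023] [-4.44395521e-04 -8.13070881e-04  9.41752586e-04 -6.98241820e-05
  1.71561429e-04 -3.44124573e-03]
press_knob 0.9 [0.52347713 0.03048145 0.18359003]
red_ball 0.76 [0.54152493 0.11361345 0.0848639 ]
wheel_hub 0.59 [0.5394183  0.1140865  0.08477259]
```

View pics/w1.png

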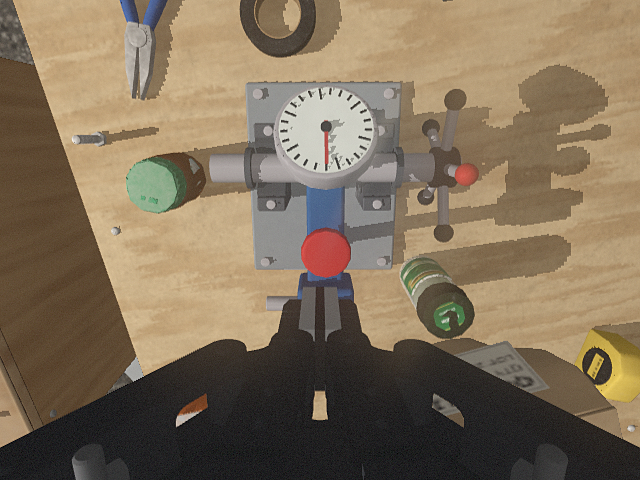

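The wrist view looks straight at the dial at (326,128): the pointer points away from the robot, so it reads 0. The knob is at (326,252) and the red ball at (466,174).

```bash
cat >> h.py <<'E'
def wray(p):
    o=bot.get_obs();q=o["orientation"];X=R.from_quat([q[1],q[2],q[3],q[0]]).as_matrix()
    k=bot.calibration("wrist");H=np.array(k["hand_eye"]);d=np.linalg.solve(np.array(k["camera_matrix"]),[p[0],p[1],1])
    d=X@H[:3,:3]@np.array([d[0],-d[1],-d[2]]);return X@H[:3,3]+o["position"],d/np.linalg.norm(d)
E
python3 - <<'E'
from h import *
def wz(p,z):
    c,d=wray(p);return c+d*(z-c[2])/d[2]
s=snap("scene");t=snap("top");w=snap("wrist")
for nm,bw,bs,bt,z in(("knob",(295,222,356,282),(314,207,334,222),None,.192),("ball",(450,158,484,192),(305,266,320,279),None,.13)):
    a,na=red(w,bw);b,nb=red(s,bs);print(nm,a,na,b,nb,tri(wray(a),ray("scene",b)),wz(a,z))
print(totool([.5755,.0265,.19]))
print(np.array(bot.calibration("wrist")["camera_matrix"]).round(0).tolist())
E
```

```text
knob [327.07159717 254.938631  ] 1271 [323.44444444 216.1503268 ] 153 [0.57659049 0.02737633 0.18484412] [0.57590142 0.02801831 0.192     ]
ball [461.125 172.125] 8 [311.77777778 273.23809524] 63 [0.55319971 0.12995977 0.1277657 ] [0.55193352 0.12886115 0.13      ]
[0.05825241 0.30031291 6.92809478]
[[383.0, 0.0, 319.0], [0.0, 383.0, 240.0], [0.0, 0.0, 1.0]]
```

```bash

python3 -m creep '1 0 0.37 2.5 0 0 0; 1 0 0.37 5 0 0 0; 1 0 0.37 5.8 0 0 0; 1 0 0.37 6.2 0 0 0; 1 0 0.37 6.6 0 0 0; 1 0 0.37 7 0 0 0; 1 0 0.37 7.4 0 0 0; 1 0 0.37 7.8 0 0 0; 1 0 0.37 8.2 0 0 0; 1 0 0.37 8.5 0 0 0'
cat >> h.py <<'E'
def dial(f=None,cx=326,cy=128,r=60):
    """wrist dial: red pointer angle; image-down = 0, clockwise as the robot sees it"""
    im=snap("wrist");c=im[cy-r:cy+r,cx-r:cx+r].astype(int)
    if f:cv2.imwrite('pics/'+f,cv2.cvtColor(cv2.resize(im[:300,160:560],None,fx=2,fy=2),cv2.COLOR_RGB2BGR))
    return im
E
python3 - <<'E'
from h import *
dial("w2.png");print(bot.get_obs()["position"],bot.get_obs()["force"])
E
```

```text
time: 4.75
position: [0.5771, 0.027, 0.1752]
orientation: [0.001, 0.087, 0.996, -0.0]
force: [0.4, -0.9, 5.0]
gripper_width: 0.0
gripper_force: 2.4
[0.57704778 0.02704067 0.17463404] [1.4726864  0.16578456 3.45889351]
```

View pics/w2.png

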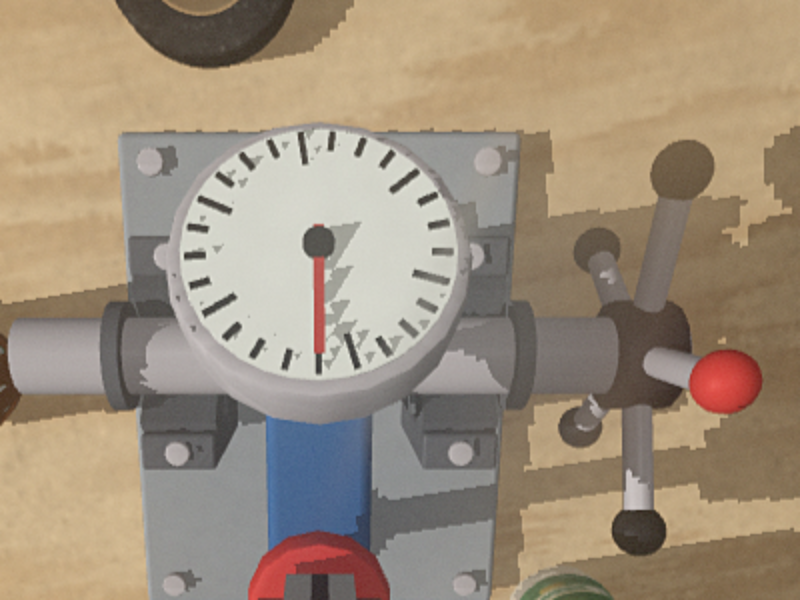

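```bash

python3 -m creep '1 0 0 0.3 0 0 0; 1 0 0 0.6 0 0 0; 1 0 0 0.9 0 0 0; 1 0 0 1 0 0 0; 1 0 0 1 0 0 0'
cat >> h.py <<'E'
def pang(im,cx,cy,r):
    v,u=np.mgrid[:im.shape[0],:im.shape[1]];i=im.astype(int)
    m=(i[...,0]>120)&(i[...,1]<110)&(i[...,2]<110)&(i[...,0]-i[...,1]>60)&(np.hypot(u-cx,v-cy)<r)
    x=u[m]-cx;y=v[m]-cy;w=np.hypot(x,y)>r*.3
    X,Y=x[w].mean(),y[w].mean();return np.arctan2(-X,Y)%(2*np.pi),w.sum()
E
python3 - <<'E'
from h import *
print(pang(dial("w3.png"),319,121,55));print(bot.get_obs()["position"],bot.get_obs()["force"])
E
```

```text
time: 5.3
position: [0.577, 0.027, 0.165]
orientation: [0.001, 0.087, 0.996, -0.0]
force: [1.0, 0.0, 4.9]
gripper_width: 0.0
gripper_force: 2.3
(np.float64(1.9011778705438878), np.int64(189))
[0.57705773 0.02700232 0.16502776] [-0.15315922  0.24995684  4.41519401]
```

```bash

python3 -m creep '1 0 0 0.2 0 0 0; 1 0 0 0.35 0 0 0; 1 0 0 0.44 0 0 0; 1 0 0 0.44 0 0 0; 1 0 0 0.44 0 0 0'
python3 - <<'E'
from h import *
print(pang(dial("w4.png"),319,121,55));print(bot.get_obs()["position"],bot.get_obs()["force"])
E
```

```text
time: 5.85
position: [0.577, 0.027, 0.1607]
orientation: [0.001, 0.087, 0.996, -0.0]
force: [0.1, -0.1, 5.6]
gripper_width: -0.0001
gripper_force: 2.9
(np.float64(2.9934432879602904), np.int64(164))
[0.57705505 0.02702313 0.16069067] [-0.02496008  0.23115124  5.69056305]
```

View pics/w4.png

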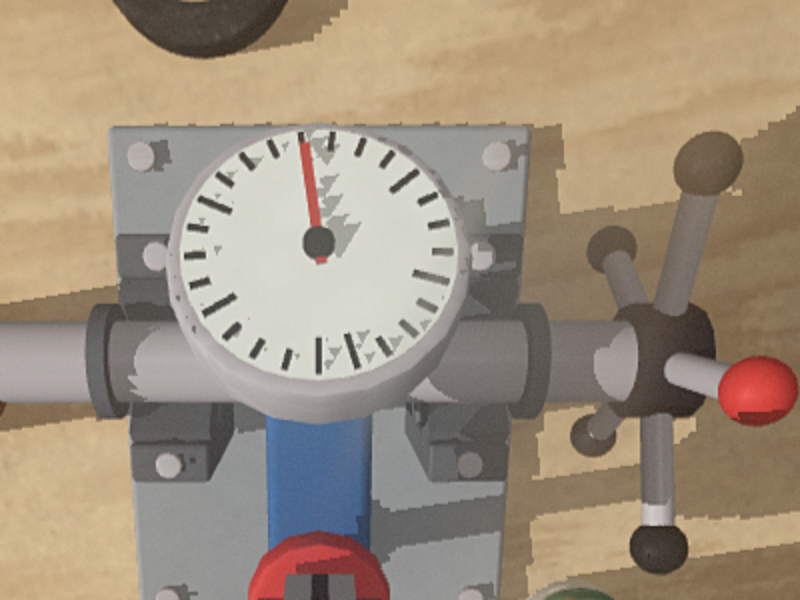

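Pointer at mid-travel (2.99). Now I lift off and go above the gap on the robot side of the red spoke.

```bash

python3 -m creep '1 0 0 -2 0 0 0; 1 0 0 -5 0 0 0; 1 1 2 -5 0 0 0; 1 3 5 -5 0 0 0; 1 5 8 -5 0 0 0; 1 6.4 9.7 -5 0 0 0; 1 6.4 9.7 -5 0 0 0; 1 6.4 9.7 -5 0 0 0'
python3 - <<'E'
from h import *
im=snap("wrist","w5.png");o=bot.get_obs();print(o["position"],o["force"])
s=snap("scene");cv2.imwrite("pics/s5.png",cv2.resize(s[190:350,240:440],None,fx=4,fy=4)[...,::-1])
E
```

```text
time: 6.7
position: [0.5296, 0.1337, 0.2094]
orientation: [-0.0, 0.086, 0.996, -0.0]
force: [-0.2, -0.3, -1.1]
gripper_width: 0.0001
gripper_force: 0.0
[0.5300673  0.13322658 0.20946695] [-0.37839542  0.21660655 -0.13216884]
```

View pics/w5.png

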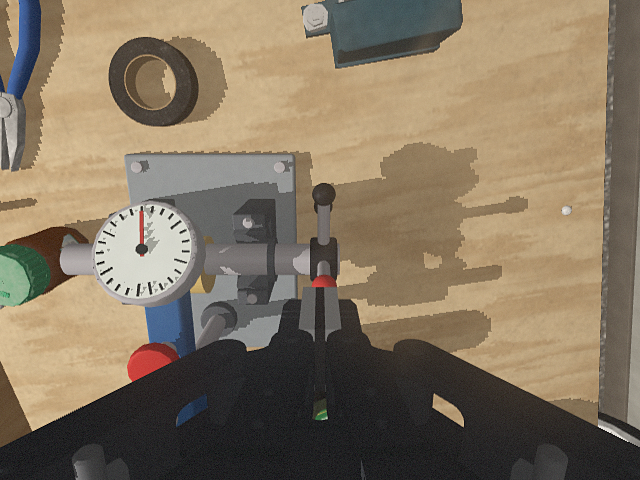

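```bash
python3 - <<'E'
from h import *
import h
o=bot.get_obs()
r5=wray((142,249))
o4=dict(o);o4["position"]=np.array([.57705,.02702,.16069])
b=h.bot
class B: 
    def __getattr__(s,k):return getattr(b,k)
    def get_obs(s):return o4
h.bot=B();r4=wray((319.5,121.5));h.bot=b
C=tri(r4,r5);print("C",C)
d=r4[1];print("ray4",d)
ex=np.array([.987,-.16,0]);print("ray elev: along -x'",d@ex,d[2])
im=cv2.imread("pics/w4.png")
g=(im.min(2)>195).astype(np.uint8);n,l,st,ce=cv2.connectedComponentsWithStats(g)
cs,_=cv2.findContours(cv2.morphologyEx(g,3,np.ones((21,21))),0,1);c=max(cs,key=cv2.contourArea);print(cv2.fitEllipse(cv2.convexHull(c)))
E
```

```text
C [0.50591619 0.03980383 0.15434394]
ray4 [-0.02448176  0.00392955 -0.99969255]
ray elev: along -x' -0.02479222795362346 -0.9996925536999693
((317.44854736328125, 254.42306518554688), (249.11276245117188, 277.735595703125), 85.72859954833984)
```

```bash
cat >> h.py <<'E'
C=np.array([.5059,.0398,.1543]);ex=np.array([.987,-.16,0]);ey=np.array([.16,.987,0]);ez=np.array([0,0,1.]);tl=np.radians(27)
N=-np.sin(tl)*ex+np.cos(tl)*ez;U=np.cos(tl)*ex+np.sin(tl)*ez
def read(n,im=None):
    im=bot.get_image(n) if im is None else im
    i=im.astype(int);m=(i[...,0]>110)&(i[...,0]-i[...,1]>55)&(i[...,0]-i[...,2]>55)
    P=[]
    for v,u in zip(*np.nonzero(m)):
        c,d=wray((u,v)) if n=="wrist" else ray(n,(u,v))
        p=c+d*((C-c)@N)/(d@N)-C
        if np.linalg.norm(p)<.026:P.append([p@-ey,p@U])
    if len(P)<4:return None
    P=np.array(P);P=P[np.hypot(*P.T)>.007];X=P.mean(0);return round(np.arctan2(X[0],X[1])%(2*np.pi),2),len(P)
def readall():
    o=bot.get_obs();print("pos",np.round(o["position"],4),"F",np.round(o["force"],1),{n:read(n) for n in("wrist","scene","top")})
E
python3 -c "
from h import *
readall()"
```

```text
Traceback (most recent call last):
  File "h.py", line 58, in readall
    o=bot.get_obs();print("pos",np.round(o["position"],4),"F",np.round(o["force"],1),{n:read(n) for n in("wrist","scene","top")})
                                                                                        ~~~~^^^
  File "h.py", line 52, in read
    c,d=wray((u,v)) if n=="wrist" else ray(n,(u,v))
                                       ~~~^^^^^^^^^
  File "h.py", line 24, in ray
    k=bot.calibration(n);K=np.array(k["camera_matrix"]);T=np.linalg.inv(np.array(k["camera_from_world"]))
ValueError: time passes only in moves, steps and waits
```

```bash
cat >> h.py <<'E'
def read(n):
    im=bot.get_image(n);k=bot.calibration(n);K=np.array(k["camera_matrix"])
    if n=="wrist":
        o=bot.get_obs();q=o["orientation"];T=np.eye(4);T[:3,:3]=R.from_quat([q[1],q[2],q[3],q[0]]).as_matrix();T[:3,3]=o["position"];T=T@np.array(k["hand_eye"])
    else:T=np.linalg.inv(np.array(k["camera_from_world"]))
    i=im.astype(int);v,u=np.nonzero((i[...,0]>110)&(i[...,0]-i[...,1]>55)&(i[...,0]-i[...,2]>55))
    d=np.linalg.solve(K,np.array([u,v,np.ones(len(u))]))*np.array([[1],[-1],[-1]]);d=T[:3,:3]@d;c=T[:3,3]
    p=(c-C)[:,None]+d*(((C-c)@N)/(N@d));a=-ey@p;b=U@p;r=np.linalg.norm(p,axis=0);s=(r<.026)&(r>.007)
    return (round(float(np.arctan2(a[s].mean(),b[s].mean())%(2*np.pi)),2),int(s.sum())) if s.sum()>3 else None
E
python3 -c "
from h import *
readall()"
```

```text
pos [0.5304 0.1328 0.2096] F [-0.1 -0.4  0.2] {'wrist': (3.08, 98), 'scene': (3.23, 10), 'top': (3.0, 8)}
```

```bash

python3 -m creep '1 0 0 4 0 0 0; 1 0 0 8 0 0 0; 1 0 0 10.2 0 0 0; 1 0 0 10.9 0 0 0; 1 0 0 10.9 0 0 0; 1 -0.3 0 10.9 0 0 0; 1 -0.6 0 10.9 0 0 0; 1 -1 0 10.9 0 0 0; 1 -1.5 0 10.9 0 0 0; 1 -1.9 0 10.9 0 0 0'
python3 -c "
from h import *
readall()"
```

```text
time: 8.05
position: [0.5491, 0.1305, 0.1013]
orientation: [0.0, 0.087, 0.996, 0.0]
force: [-3.0, 0.6, 1.2]
gripper_width: 0.0002
gripper_force: 1.3
pos [0.5491 0.1305 0.1013] F [-3.   0.6  1.2] {'wrist': None, 'scene': (2.92, 10), 'top': (2.67, 8)}
```

```bash

python3 -m creep '1 -0.4 0 0 0 0 0; 1 -0.8 0 0 0 0 0; 1 -1.2 0 0 0 0 0; 1 -1.5 0 0 0 0 0'
python3 -c "
from h import *
readall()"
python3 -m creep '1 -0.3 0 0 0 0 0; 1 -0.6 0 0 0 0 0; 1 -0.9 0 0 0 0 0; 1 -1.2 0 0 0 0 0; 1 -1.4 0 0 0 0 0'
python3 -c "
from h import *
readall()"
```

```text
time: 8.6
position: [0.5636, 0.1277, 0.1007]
orientation: [-0.0, 0.087, 0.996, -0.0]
force: [-3.0, -0.1, 1.1]
gripper_width: -0.0002
gripper_force: 1.2
pos [0.5636 0.1277 0.1007] F [-3.  -0.1  1.1] {'wrist': None, 'scene': (2.69, 10), 'top': (2.39, 10)}
time: 9.25
position: [0.5777, 0.1254, 0.101]
orientation: [0.0, 0.087, 0.996, -0.0]
force: [-1.9, 0.0, 1.1]
gripper_width: 0.0003
gripper_force: 1.0
pos [0.5777 0.1254 0.101 ] F [-1.9  0.   1.1] {'wrist': None, 'scene': (2.54, 8), 'top': (2.31, 15)}
```

```bash

python3 -m creep '1 0.3 0 0 0 0 0; 1 0.3 0 -3 0 0 0; 1 1.5 0 -7 0 0 0; 1 4 0 -10.5 0 0 0; 1 6.2 0 -10.5 0 0 0; 1 6.2 0 -10.5 0 0 0'
python3 - <<'E'
from h import *
readall();cv2.imwrite("pics/w6.png",bot.get_image("wrist")[...,::-1])
E
```

```text
time: 10.0
position: [0.5149, 0.1367, 0.2075]
orientation: [0.001, 0.086, 0.996, 0.0]
force: [0.1, 0.1, -0.2]
gripper_width: 0.0004
gripper_force: 0.0
pos [0.5149 0.1367 0.2075] F [ 0.1  0.1 -0.2] {'wrist': (2.34, 86), 'scene': (2.54, 8), 'top': (2.31, 14)}
```

View pics/w6.png

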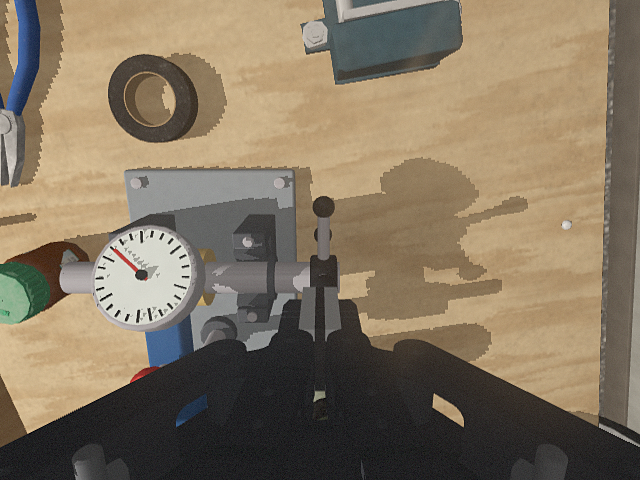

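```bash

python3 -m creep '1 0 0 4 0 0 0; 1 0 0 8 0 0 0; 1 0 0 10 0 0 0; 1 0 0 10.7 0 0 0; 1 0 0 10.7 0 0 0; 1 -0.4 0 10.7 0 0 0; 1 -0.8 0 10.7 0 0 0; 1 -1.2 0 10.7 0 0 0; 1 -1.6 0 10.7 0 0 0; 1 -2 0 10.7 0 0 0'
python3 -c "
from h import *
readall()"
python3 -m creep '1 -0.4 0 0 0 0 0; 1 -0.8 0 0 0 0 0; 1 -1.2 0 0 0 0 0; 1 -1.6 0 0 0 0 0; 1 -2 0 0 0 0 0'
python3 -c "
from h import *
readall()"
python3 -m creep '1 -0.4 0 0 0 0 0; 1 -0.8 0 0 0 0 0; 1 -1.2 0 0 0 0 0; 1 -1.6 0 0 0 0 0; 1 -2 0 0 0 0 0; 1 -2.3 0 0 0 0 0'
python3 -c "
from h import *
readall()"
```

```text
time: 11.2
position: [0.5365, 0.1327, 0.0993]
orientation: [0.0, 0.087, 0.996, 0.0]
force: [-1.7, 0.6, 1.2]
gripper_width: 0.0001
gripper_force: 0.9
pos [0.5365 0.1327 0.0993] F [-1.7  0.6  1.2] {'wrist': None, 'scene': (2.47, 10), 'top': (2.3, 5)}
time: 11.85
position: [0.555, 0.1291, 0.0983]
orientation: [-0.001, 0.087, 0.996, -0.0]
force: [-4.5, 0.7, 0.9]
gripper_width: 0.0001
gripper_force: 1.8
pos [0.555  0.1291 0.0983] F [-4.5  0.7  0.9] {'wrist': None, 'scene': (2.72, 9), 'top': (2.42, 11)}
time: 12.6
position: [0.5791, 0.1252, 0.0991]
orientation: [0.001, 0.087, 0.996, 0.0]
force: [-2.2, -0.3, 2.7]
gripper_width: -0.0003
gripper_force: 1.4
pos [0.5791 0.1252 0.0991] F [-2.2 -0.3  2.7] {'wrist': None, 'scene': (3.04, 11), 'top': (2.75, 9)}
```

```bash

python3 -m creep '1 0.3 0 0 0 0 0; 1 0.3 0 -3 0 0 0; 1 1.5 0 -7 0 0 0; 1 4 0 -10.9 0 0 0; 1 6.4 0 -10.9 0 0 0; 1 6.4 0 -10.9 0 0 0; 1 6.4 0 -10.9 0 0 0'
python3 -c "
from h import *
readall()"
python3 -m creep '1 0 0 4 0 0 0; 1 0 0 8 0 0 0; 1 0 0 10 0 0 0; 1 0 0 10.8 0 0 0; 1 0 0 10.8 0 0 0; 1 -0.4 0 10.8 0 0 0; 1 -0.8 0 10.8 0 0 0; 1 -1.2 0 10.8 0 0 0; 1 -1.6 0 10.8 0 0 0; 1 -2 0 10.8 0 0 0'
python3 -c "
from h import *
readall()"
python3 -m creep '1 -0.4 0 0 0 0 0; 1 -0.8 0 0 0 0 0; 1 -1.2 0 0 0 0 0; 1 -1.6 0 0 0 0 0; 1 -2 0 0 0 0 0'
python3 -c "
from h import *
readall()"
python3 -m creep '1 -0.4 0 0 0 0 0; 1 -0.8 0 0 0 0 0; 1 -1.2 0 0 0 0 0; 1 -1.6 0 0 0 0 0; 1 -2 0 0 0 0 0; 1 -2.4 0 0 0 0 0'
python3 -c "
from h import *
readall()"
```

```text
time: 13.45
position: [0.5153, 0.1363, 0.2078]
orientation: [0.001, 0.087, 0.996, -0.0]
force: [0.3, -0.3, -0.2]
gripper_width: -0.0
gripper_force: 0.0
pos [0.5153 0.1363 0.2078] F [ 0.3 -0.3 -0.2] {'wrist': (2.81, 99), 'scene': (3.04, 11), 'top': (2.75, 9)}
time: 14.6
position: [0.5352, 0.1329, 0.1003]
orientation: [0.0, 0.087, 0.996, 0.0]
force: [-2.7, 1.6, 1.2]
gripper_width: -0.0001
gripper_force: 1.3
pos [0.5352 0.1329 0.1003] F [-2.7  1.6  1.2] {'wrist': None, 'scene': (3.22, 11), 'top': (2.99, 9)}
time: 15.25
position: [0.5539, 0.1292, 0.0994]
orientation: [-0.001, 0.087, 0.996, -0.0]
force: [-5.1, -0.5, 1.0]
gripper_width: -0.0001
gripper_force: 2.5
pos [0.5539 0.1292 0.0994] F [-5.1 -0.5  1. ] {'wrist': None, 'scene': (3.78, 12), 'top': (3.58, 6)}
time: 16.0
position: [0.5791, 0.1252, 0.1002]
orientation: [0.001, 0.087, 0.996, 0.0]
force: [-3.0, 0.4, 2.0]
gripper_width: -0.0001
gripper_force: 1.7
pos [0.5791 0.1252 0.1002] F [-3.   0.4  2. ] {'wrist': None, 'scene': (4.09, 9), 'top': (4.13, 9)}
```

```bash

python3 -m creep '1 0.3 0 0 0 0 0; 1 0.3 0 -3 0 0 0; 1 1.5 0 -7 0 0 0; 1 4 0 -10.9 0 0 0; 1 6.4 0 -10.9 0 0 0; 1 6.4 0 -10.9 0 0 0; 1 6.4 0 -10.9 0 0 0'
python3 -c "
from h import *
readall()"
python3 -m creep '1 0 0 4 0 0 0; 1 0 0 8 0 0 0; 1 0 0 10 0 0 0; 1 0 0 10.8 0 0 0; 1 0 0 10.8 0 0 0; 1 -0.4 0 10.8 0 0 0; 1 -0.8 0 10.8 0 0 0; 1 -1.2 0 10.8 0 0 0; 1 -1.6 0 10.8 0 0 0; 1 -2 0 10.8 0 0 0'
python3 -c "
from h import *
readall()"
python3 -m creep '1 -0.4 0 0 0 0 0; 1 -0.8 0 0 0 0 0; 1 -1.2 0 0 0 0 0; 1 -1.6 0 0 0 0 0; 1 -2 0 0 0 0 0'
python3 -c "
from h import *
readall()"
```

```text
time: 16.85
position: [0.5154, 0.1363, 0.2089]
orientation: [0.001, 0.087, 0.996, -0.0]
force: [0.4, 0.1, -0.8]
gripper_width: -0.0003
gripper_force: 0.0
pos [0.5154 0.1363 0.2089] F [ 0.4  0.1 -0.8] {'wrist': (4.19, 101), 'scene': (4.09, 9), 'top': (4.13, 9)}
time: 18.0
position: [0.5352, 0.1329, 0.1013]
orientation: [0.0, 0.087, 0.996, 0.0]
force: [-2.9, 0.4, 1.1]
gripper_width: 0.0001
gripper_force: 1.5
pos [0.5352 0.1329 0.1013] F [-2.9  0.4  1.1] {'wrist': (4.43, 310), 'scene': (4.31, 10), 'top': (4.34, 9)}
time: 18.65
position: [0.554, 0.1292, 0.1004]
orientation: [-0.001, 0.087, 0.996, -0.0]
force: [-4.6, 0.1, 1.0]
gripper_width: -0.0001
gripper_force: 2.2
pos [0.554  0.1292 0.1004] F [-4.6  0.1  1. ] {'wrist': (4.81, 177), 'scene': (4.58, 7), 'top': (4.64, 10)}
```

```bash
cat >> h.py <<'E'
H=np.array([.5525,.1305,.075])
def ball():
    im=bot.get_image("scene").astype(int);k=bot.calibration("scene");T=np.linalg.inv(np.array(k["camera_from_world"]));c=T[:3,3]
    v,u=np.nonzero((im[...,0]>100)&(im[...,1]<80)&(im[...,2]<80))
    d=T[:3,:3]@(np.linalg.solve(np.array(k["camera_matrix"]),np.array([u,v,np.ones(len(u))]))*np.array([[1],[-1],[-1]]))
    p=(c-H)[:,None]+d*(((H-c)@ey)/(ey@d));a=ex@p;b=p[2];r=np.hypot(a,b);s=(r<.072)&(r>.038)
    if s.sum()<4:return None
    x,y=a[s].mean(),b[s].mean();return round(float(np.degrees(np.arctan2(x,y))%360),1),round(float(np.hypot(x,y)),4),int(s.sum())
E
python3 -c "
from h import *
print(ball())"
python3 -m creep '1 -0.3 0 0 0 0 0; 1 -0.6 0 0 0 0 0; 1 -0.8 0 0 0 0 0; 1 -0.8 0 0 0 0 0'
python3 -c "
from h import *
readall();print(ball())"
```

```text
(245.4, 0.0535, 74)
time: 19.25
position: [0.5631, 0.1279, 0.1009]
orientation: [0.0, 0.087, 0.996, -0.0]
force: [-2.2, 0.1, 0.8]
gripper_width: -0.0001
gripper_force: 1.0
pos [0.5631 0.1279 0.1009] F [-2.2  0.1  0.8] {'wrist': (4.69, 138), 'scene': (4.53, 9), 'top': (4.64, 10)}
(255.4, 0.0538, 70)
```

```bash

python3 -m creep '1 0.3 0 0 0 0 0; 1 0.3 0 -3 0 0 0; 1 1.5 0 -7 0 0 0; 1 3 0 -10.9 0 0 0; 1 4.8 0 -10.9 0 0 0; 1 4.8 0 -10.9 0 0 0; 1 4.8 0 -10.9 0 0 0'
python3 - <<'E'
from h import *
readall();print(ball())
c,d=ray("scene",(311.8,273.2));p=c-H+d*(((H-c)@ey)/(ey@d));print("start",np.degrees(np.arctan2(ex@p,p[2])))
from scipy.optimize import least_squares
ph=np.radians([0,54,126,198,255]);y=np.array([3.08,2.34,2.81,4.19,read("wrist")[0]])
print([(np.degrees(r.x[1]),r.x,r.fun) for r in[least_squares(lambda x:x[0]+1.25*np.cos(ph-x[1])-y,[3.5,4.3])]])
E
```

```text
time: 20.15
position: [0.5155, 0.1363, 0.2098]
orientation: [0.001, 0.087, 0.996, -0.0]
force: [0.5, -0.5, 0.3]
gripper_width: 0.0002
gripper_force: 0.0
pos [0.5155 0.1363 0.2098] F [ 0.5 -0.5  0.3] {'wrist': (4.65, 84), 'scene': (4.53, 9), 'top': (4.64, 10)}
(254.4, 0.0533, 70)
start 1.6435944093542754
[(np.float64(251.28697177597968), array([3.48040511, 4.38578502]), array([-0.00063035, -0.05313039, -0.05168493,  0.03766441,  0.06778126]))]
```

```bash

python3 -m creep '1 1.8 0 3 0 0 0; 1 1.8 0 7 0 0 0; 1 1.8 0 10 0 0 0; 1 1.8 0 10.9 0 0 0; 1 1.4 0 10.9 0 0 0; 1 1 0 10.9 0 0 0; 1 0.6 0 10.9 0 0 0; 1 0.2 0 10.9 0 0 0; 1 -0.2 0 10.9 0 0 0; 1 -0.6 0 10.9 0 0 0'
python3 -c "
from h import *
readall();print(ball())"
python3 -m creep '1 -0.4 0 0 0 0 0; 1 -0.8 0 0 0 0 0; 1 -1.2 0 0 0 0 0; 1 -1.6 0 0 0 0 0; 1 -2 0 0 0 0 0; 1 -2.4 0 0 0 0 0'
python3 -c "
from h import *
readall();print(ball())"
python3 -m creep '1 0.3 0 0 0 0 0; 1 0.3 0 -3 0 0 0; 1 1.5 0 -7 0 0 0; 1 3 0 -10.9 0 0 0; 1 3 0 -10.9 0 0 0; 1 3 0 -10.9 0 0 0'
python3 -c "
from h import *
readall();print(ball())"
```

```text
time: 21.4
position: [0.5216, 0.1353, 0.1014]
orientation: [0.0, 0.087, 0.996, 0.0]
force: [-2.4, 1.4, 1.8]
gripper_width: 0.0002
gripper_force: 1.5
pos [0.5216 0.1353 0.1014] F [-2.4  1.4  1.8] {'wrist': (4.61, 360), 'scene': (4.43, 7), 'top': (4.53, 10)}
(272.6, 0.0534, 76)
time: 22.2
position: [0.5447, 0.1311, 0.1007]
orientation: [-0.0, 0.087, 0.996, -0.0]
force: [-3.4, 0.9, 1.0]
gripper_width: -0.0003
gripper_force: 1.8
pos [0.5447 0.1311 0.1007] F [-3.4  0.9  1. ] {'wrist': (4.3, 252), 'scene': (4.16, 9), 'top': (4.14, 10)}
(302.8, 0.0525, 77)
time: 23.0
position: [0.5161, 0.1365, 0.2111]
orientation: [0.002, 0.087, 0.996, 0.0]
force: [0.6, 0.3, -0.4]
gripper_width: -0.0
gripper_force: 0.0
pos [0.5161 0.1365 0.2111] F [ 0.6  0.3 -0.4] {'wrist': (4.12, 105), 'scene': (4.15, 9), 'top': (4.13, 9)}
(301.2, 0.0519, 77)
```

Equal readings at shaft angles ~197° and ~302° put the high spot at ~250°. I'll push back from the far side.

```bash

python3 -m creep '1 -3.5 0 0 0 0 0; 1 -7.5 0 0 0 0 0; 1 -7.5 0 3 0 0 0; 1 -7.5 0 7 0 0 0; 1 -7.5 0 10 0 0 0; 1 -7.5 0 11 0 0 0; 1 -7.5 0 11 0 0 0; 1 -7.1 0 11 0 0 0; 1 -6.7 0 11 0 0 0; 1 -6.3 0 11 0 0 0'
python3 -c "
from h import *
readall();print(ball())"
python3 -m creep '1 0.4 0 0 0 0 0; 1 0.8 0 0 0 0 0; 1 1.2 0 0 0 0 0; 1 1.6 0 0 0 0 0; 1 2 0 0 0 0 0; 1 2.3 0 0 0 0 0; 1 2.3 0 0 0 0 0'
python3 -c "
from h import *
readall();print(ball())"
```

```text
time: 24.2
position: [0.5798, 0.1255, 0.1025]
orientation: [0.003, 0.087, 0.996, 0.0]
force: [4.2, -0.7, 1.6]
gripper_width: 0.0001
gripper_force: 1.7
pos [0.5798 0.1255 0.1025] F [ 4.2 -0.7  1.6] {'wrist': (4.31, 36), 'scene': (4.24, 8), 'top': (4.28, 10)}
(294.2, 0.0494, 88)
time: 25.1
position: [0.5537, 0.1295, 0.0996]
orientation: [-0.001, 0.087, 0.996, -0.0]
force: [3.4, -0.8, -0.8]
gripper_width: -0.0003
gripper_force: 1.5
pos [0.5537 0.1295 0.0996] F [ 3.4 -0.8 -0.8] {'wrist': (4.7, 172), 'scene': (4.53, 9), 'top': (4.64, 10)}
(256.6, 0.0543, 73)
```

Need about 7° more.

```bash

python3 -m creep '1 0.2 0 0 0 0 0; 1 0.4 0 0 0 0 0; 1 0.6 0 0 0 0 0; 1 0.6 0 0 0 0 0'
python3 -c "
from h import *
readall();print(ball())"
```

```text
time: 25.7
position: [0.548, 0.1306, 0.0999]
orientation: [-0.0, 0.087, 0.996, 0.0]
force: [2.0, -0.5, 0.6]
gripper_width: -0.0002
gripper_force: 1.3
pos [0.548  0.1306 0.0999] F [ 2.  -0.5  0.6] {'wrist': (4.66, 207), 'scene': (4.53, 9), 'top': (4.64, 10)}
(246.4, 0.0543, 73)
```

```bash

python3 -m creep '1 -0.4 0 0 0 0 0; 1 -0.4 0 -3 0 0 0; 1 -0.4 0 -7 0 0 0; 1 -0.4 0 -10.9 0 0 0; 1 3 0 -10.9 0 0 0; 1 3 0 -10.9 0 0 0; 1 3 0 -10.9 0 0 0; 1 3 0 -10.9 0 0 0'
python3 - <<'E'
from h import *
readall();print(ball());cv2.imwrite("pics/w9.png",bot.get_image("wrist")[...,::-1])
E
```

```text
time: 26.7
position: [0.5189, 0.1356, 0.208]
orientation: [-0.001, 0.087, 0.996, -0.0]
force: [-0.7, -0.2, 0.1]
gripper_width: -0.0
gripper_force: 0.0
pos [0.5189 0.1356 0.208 ] F [-0.7 -0.2  0.1] {'wrist': (4.68, 113), 'scene': (4.53, 9), 'top': (4.64, 10)}
(246.5, 0.0543, 74)
```

View pics/w9.png

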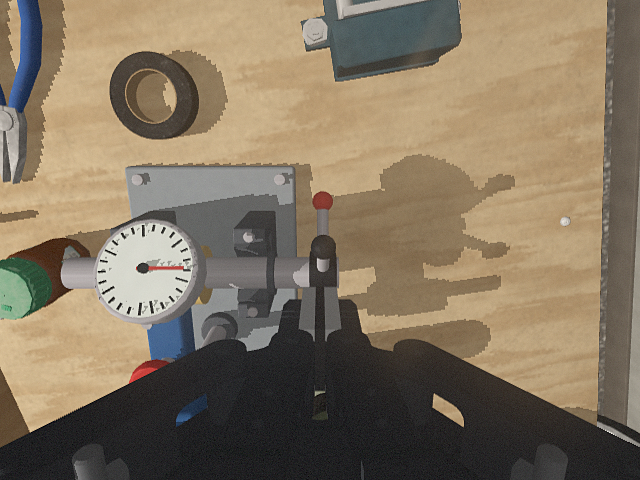

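The dial at (143,268) has its pointer near the maximum (~4.7 rad). The shaft lies in its V-blocks, the bystanders are where they were, and the gripper is clear.

```bash
python3 -c "
from station import bot
print(bot.sign_off())"
```

```text
the job is handed in; nothing more can be done
None
```

I pressed the head to mid-travel (about 3.0 rad), took the collar past its lowest spot (about 2.3 rad), and left the shaft at rest in its V-blocks, within a few degrees of the collar's highest spot (about 4.7 rad), with the robot clear. The job was handed in at about 27 s; the hand-in returned no verdict.

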